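Blow out a filter bowl and hold it over its filter

TASK

I am closing up the pipe filter: pick up its bowl by the wing on top, press it squarely mouth-down on the sprung blow-out pad until the pad is fully down, and keep it there a second. Then lift it over the parts on the bench, bring it down over the filter's screen and stop with its rim one to two centimetres above the filter's collar, centred and upright with the two lugs lined up over the two notches (wing in line with the pipe), touching neither the screen nor the filter at any time. Finish while still holding the bowl there, motionless, so that I can check the seal, and leave the other parts on the bench where they are.

Things in the scene. Friction and masses are not known exactly. Their poses are not given: they have to be found in the camera images.
- bowl: the filter's bowl: dark grey ribbed plastic cup, 0.12-0.20 kg, standing mouth-down. Body 66 mm across, flat top 95 mm up; rim flange 76 mm across, 12 mm high; inside 58 mm wide, 89 mm deep. Two lugs 10 mm wide, 8 mm high, stick out of the rim at +x and -x to 46 mm from the axis; a half turn about z gives the same bowl. Origin: centre of the mouth, at the rim's underside; z up through the wing
- filter: the filter unit, fixed: dark grey plastic filter head on a steel plate; grey plastic union and pipe out to 160 mm on its -x side, brass ball valve with a red lever on its +x side out to 220 mm. The pipe runs along x; apart from the screen it is at most 90 mm high, and all keeps within 50 mm either side of the pipe's line. Origin: on the bench under the head's axis; z up
- collar (a point): centre of the filter head's round collar, level with its top edge, 82 mm above the bench; axes as filter. The collar is 94 mm across, 81 mm inside, 10 mm deep, with two notches about 17 mm wide at +x and -x (in line with the pipe) for the bowl's lugs. On its axis stands the screen, 39 mm across, rising 50 mm above this point
- pad (a joint): how far the blow-out pad is pressed down, in m: 0 at rest, 0.009 fully down; a spring pushes it up with about 4 N at rest and 10 N when fully down
- pad_top (a point): centre of the upper face of the blow-out pad: a level black rubber disc 100 mm across, 58 mm above the bench at rest, on a fixed round cast aluminium housing 140 mm across, 40 mm high. A brass nozzle 12 mm across stands 10 mm up from its centre and fits inside the bowl's mouth. z up; this point moves with the pad
- valve_large: bystander: loose steel ball valve standing on end, 50 mm across, 82 mm high, blue lever on its -x side up to 124 mm. Origin: centre of its underside
- valve_small: bystander: loose brass ball valve standing on end, 40 mm across, 64 mm high, red lever on its -x side up to 106 mm. Origin: centre of its underside
- union_fitting: bystander: loose grey plastic pipe union standing on end, 54 mm across, 55 mm high. Origin: centre of its underside
- plugs: bystander: two black threaded plugs stacked, 48 mm across, 60 mm high. Origin: centre of the underside
- cap: bystander: large black threaded cap, round and without a wing, 66 mm across, 42 mm high. Origin: centre of its underside
- carton: bystander: open cardboard carton of brass fittings, 150 x 110 mm, 75 mm high. Origin: centre of its underside
- wrench: bystander: steel wrench lying flat, 150 mm long. Origin: its middle, underside
- wing (a point): centre of the top face of the bowl's wing, the solid dark grey grip on its flat top: 46 mm long (along x, in line with the lugs), 22 mm thick (along y), 30 mm high; this point is 125 mm above the rim's underside. Same axes as the bowl
There are look-alikes about, which are no part of the job. Leave any green look-alike of the bowl alone. What is shaped like the part that bears pad but blue is not meant.

How it is judged:
By the outcome, as a careful person would: the job done as asked, in the order asked, and still so for the second after the job is handed in, while the arm keeps its last pose, push and grip.
It also fails if it takes over 58 s, if anything falls off the work surface, if the arm or the gripper's body presses on something with over 40 N, if the wrist force passes 120 N, or if a joint passes its speed limit or range.

ROBOT

A 6-joint arm with a two-finger parallel gripper is mounted at the origin on the work surface. World frame = base frame: x ahead of the robot, y to its left, z up, the work surface at z = 0. Lengths are in m, angles in rad, forces in N, time in s.
With the tool pointing down it reaches from about 0.325 to 0.775 m from the base axis. Payload 9.3 kg.
Tool frame: the origin (TCP) lies midway between the tips of the shut fingers; the grasp point (between the pads) lies 19 mm behind it; z points along the fingers, y is the line along which they close (so a half turn about z gives the same grasp; the last joint's range is limited). The gripper opens to 85 mm and grips with 20 to 120 N. Pads are 22 mm wide; open, the fingers measure 114 mm over their backs; the gripper's body (76 mm by 85 mm) begins 54 mm behind the grasp point. The pads swing forward as they close: fully open they stand 13 mm farther back than shut.
Start: joints at [-1.434, 0.259, 0.021, 1.334, 0, 1.418], TCP at [0.157, -0.527, 0.193] pointing down, gripper open.
Joint ranges: [-3.04, 3.04], [-0.91, 1.82], [-1.04, 1.36], [-1.92, 1.95], [-1.52, 1.45], [-3.14, 3.14]. Speed limits (rad/s): [2.22, 2.22, 2.79, 3.14, 3.14, 3.14].

INTERFACE

Orientations are given as a rotation vector (axis times angle).
In Python, from station import manip, imaging gives the robot as it stands.
- The arm moves only by the tool drive_tool, never from a script. Its argument "increments" is a list of rows, each a list of 3 entries, a list of its own where there are three numbers: the shift along the tool's x, y, z in mm, then the turn about the tool's z in rad, then the opening, from -1 (shut) to 1 (fully open). In form: [[[x, y, z], roll, claw], ...]. A call has 1 to 12 rows; each row shifts and turns the commanded pose from where the row before left it, along the tool's axes as they then stand; what a row does not reach is not made up. A row lasts 1/10 s, in which the tool goes at most 50 mm and 8.59 degrees, less where a joint would pass 70% of its speed; a pose out of reach is approached as far as the arm can. A call is refused whole if a number of a shift passes 50 or a number of a turn 0.15, either way. A call with a gripper value outside its range is refused whole. The fingers move at their own pace and stop on an object; "newtons" is the grip in N (left out, the last holds). Time passes only in rows, so rows that do not move let the fingers close. It gives the time, the measured TCP pose, the force, the opening and the grip force at its end, in the units of the state.
- manip.state(): the state, without advancing time (a new reading comes with each control period).
- imaging.snapshot(name): name is "scene" or "side" or "wrist"; returns the picture (420x560x3 uint8, red, green, blue); there is no depth.
- imaging.camera_model(name): a dict with "K" (3x3 intrinsics, pixels), "R" (3x3) and "t" (3): a world point X has camera coordinates R X + t. Camera axes: x right, y down, z forward; pixel columns grow to the right and rows downward; lengths in m; the calibration is good to about 2 mm. A picture is of the moment at which its call begins: read the wrist's pose just before it. camera_model takes no time and is no camera call; for the wrist camera it gives the pose at the moment of the call.
- manip.job_done(): hands the job in; it is judged then, once.
The state is a dict: "t": time; "q": joint angles; "joint_vel": joint speeds; "tau": joint torques, N m; "eef_pos": TCP position; "eef_rot": TCP orientation; "ft_force": force on the tool from outside, world axes, zero at the start; "ft_torque": the same for the moment, N m; "opening": opening from 0.0 (shut) to 1.0 (fully open); "gripper_force": force on a finger pad.
Only numpy, scipy, OpenCV 4.12 (cv2) and the standard library are available. Lean on these libraries where they do the work, as an engineer would, in place of code of your own. Each camera call takes 0.05 s, during which the arm holds its last target. There are 200 camera calls.

## Working session

There is one attempt and no reset: what is moved stays moved. The work goes in short steps, Python scripts to look and compute and a tool call to move; the robot and the scene stay as the last step left them, time stands still between calls to the robot, and variables do not carry over. Pictures are saved under pics/ and viewed, at most 10 in all, crops included, and the job is handed in when it is done.

Besides the shell and the picture viewer there is one more tool, called after "Call:" as a command line: name --argument value ..., lists and objects as JSON in quotes. drive_tool: Moves the arm, as the interface text tells. Its arguments: {"type":"object","properties":{"increments":{"type":"array"},"newtons":{"type":"number"}},"required":["increments"]}

```bash
mkdir -p pics; cat > h.py <<'E'
import numpy as np, cv2
from station import manip, imaging
def cam(n):
    c=imaging.camera_model(n); return np.array(c["K"]),np.array(c["R"]),np.array(c["t"])
def ray(n,u,v,c=None):
    K,R,t=c or cam(n); d=R.T@np.linalg.inv(K)@np.array([u,v,1.]); return -R.T@t,d/np.linalg.norm(d)
def onz(n,u,v,z,c=None):
    o,d=ray(n,u,v,c); return o+d*(z-o[2])/d[2]
def proj(n,X,c=None):
    K,R,t=c or cam(n); p=K@(R@np.array(X)+t); return p[:2]/p[2]
def tri(*rays):
    A=sum(np.eye(3)-np.outer(d,d) for o,d in rays); b=sum((np.eye(3)-np.outer(d,d))@o for o,d in rays)
    X=np.linalg.solve(A,b); return X,[np.linalg.norm(np.cross(X-o,d)) for o,d in rays]
def snap(n,f,crop=None,s=1):
    im=cv2.cvtColor(np.asarray(imaging.snapshot(n)),cv2.COLOR_RGB2BGR); cv2.imwrite(f'pics/{f}_raw.png',im)
    if crop: a,b,c,d=crop; im=im[b:d,a:c]
    if s!=1: im=cv2.resize(im,None,fx=s,fy=s,interpolation=cv2.INTER_CUBIC)
    cv2.imwrite(f'pics/{f}.png',im)
E
python3 - <<'E'
from h import *
s=manip.state(); print(s['t'],s['eef_pos'],s['eef_rot'],s['opening'])
snap('scene','a',s=1.42); snap('side','b',s=1.42)
for n in('scene','side','wrist'):
    K,R,t=cam(n); print(n,K.round(1).tolist(),(-R.T@t).round(3),R[2].round(3))
E
```

```text
0.0 [ 0.15711162 -0.52674335  0.19245383] [-3.10735082e+00 -4.53334650e-01 -5.64164975e-05] 0.9974555437803581
scene [[445.7, 0.0, 279.5], [0.0, 445.7, 210.5], [0.0, 0.0, 1.0]] [1.067 0.396 1.11 ] [-0.446 -0.322 -0.835]
side [[536.7, 0.0, 278.5], [0.0, 536.7, 208.1], [0.0, 0.0, 1.0]] [0.243 1.306 1.019] [ 0.174 -0.804 -0.569]
wrist [[313.4, 0.0, 283.6], [0.0, 313.4, 209.2], [0.0, 0.0, 1.0]] [ 0.23  -0.505  0.374] [-0.289 -0.086 -0.954]
```

View pics/a.png

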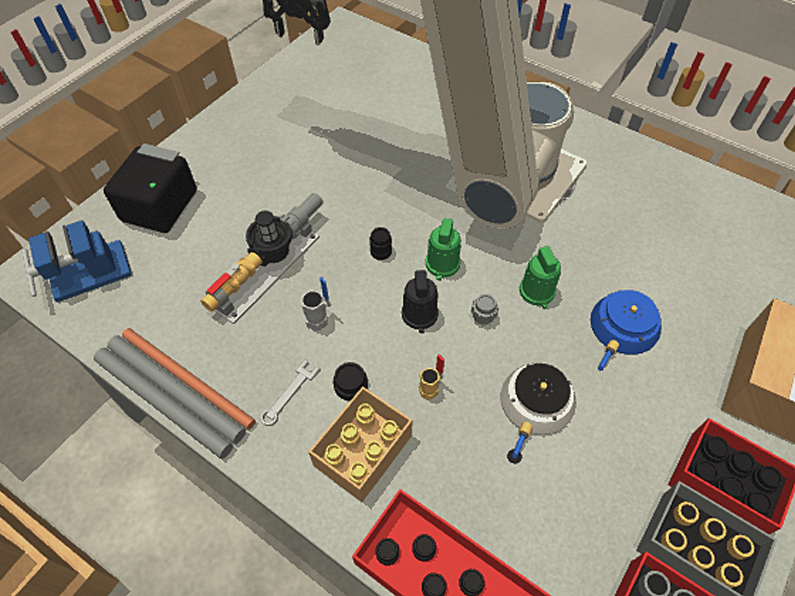

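View pics/b.png

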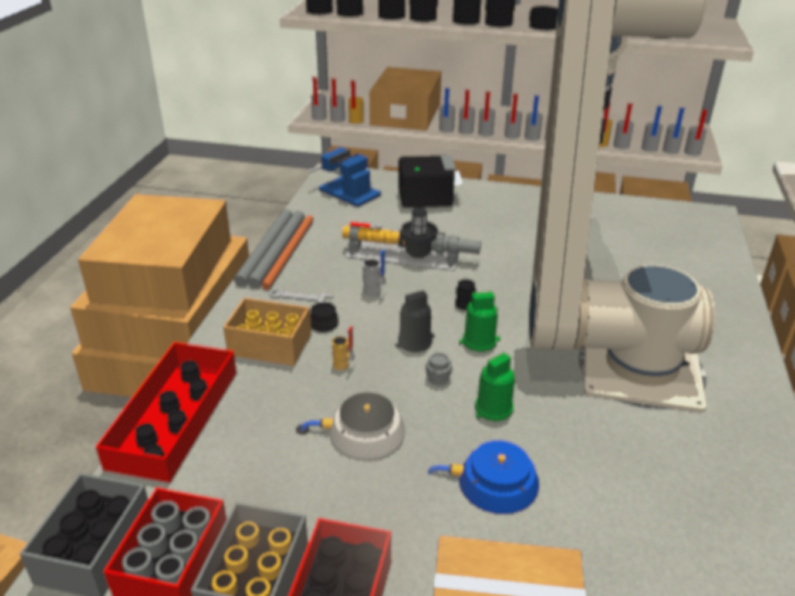

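The scene view shows the bowl's wing at about (421,278), the pad nozzle at (543,385) and the screen top at (265,215), in enlarged pixels. In the side view they are at (417,298), (367,407) and (419,210). Next I enlarge these.

```bash
python3 - <<'E'
from h import *
T=[]
for f,cs in(('a',[(296,208),(382,278),(188,165)]),('b',[(293,225),(258,297),(295,165)])):
    im=cv2.imread(f'pics/{f}_raw.png'); r=[]
    for x,y in cs:
        x0,y0=x-33,y-37; print(f,x0,y0); r.append(cv2.resize(im[y0:y0+74,x0:x0+66],None,fx=4,fy=4,interpolation=cv2.INTER_CUBIC))
    T.append(np.hstack(r))
cv2.imwrite('pics/c.png',np.vstack(T))
w=tri(ray('scene',421/1.42,276/1.42),ray('side',417/1.42,296/1.42)); print('wing',w)
p=tri(ray('scene',543/1.42,385/1.42),ray('side',367/1.42,407/1.42)); print('noz',p)
s=tri(ray('scene',265/1.42,214/1.42),ray('side',419/1.42,210/1.42)); print('screen',s)
E
```

```text
a 263 171
a 349 241
a 155 128
b 260 188
b 225 260
b 262 128
wing (array([0.4726654 , 0.02368548, 0.12118854]), [np.float64(0.0034221547728299855), np.float64(0.0034221547728298524)])
noz (array([0.50846741, 0.31659281, 0.06473771]), [np.float64(0.00017182966099938806), np.float64(0.00017182966099928766)])
screen (array([ 0.53586327, -0.31436638,  0.13752145]), [np.float64(0.0027054450368372168), np.float64(0.002705445036837378)])
```

View pics/c.png

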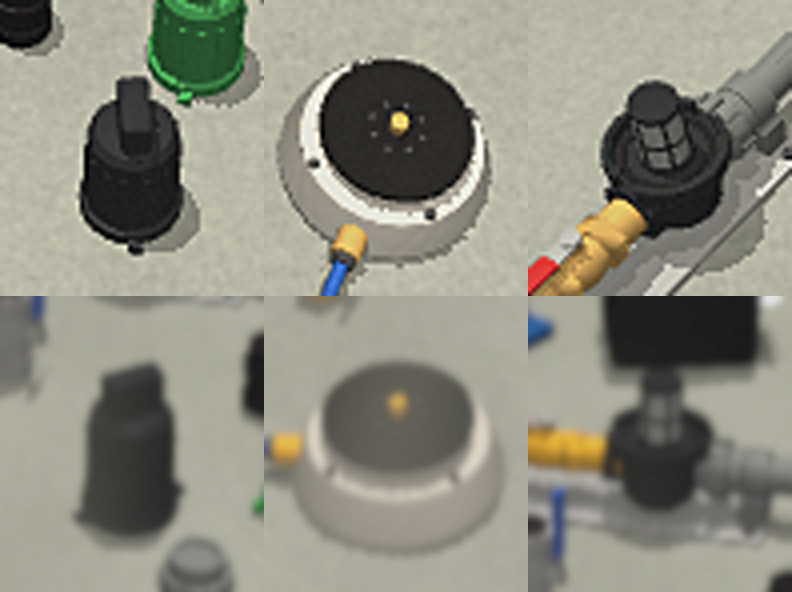

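In the scene crop the wing's top centre is near (134,103) and the near lug at (136,250). In the side crop the wing's top centre is near (131,372), with the lugs at (78,517) and (180,490). The pad nozzle and screen are clear in both, and the heights check at 0.121, 0.065 and 0.137. The first move is up and toward the filter, for wrist views.

Call:
drive_tool --increments '[[[29,-14,-14],0,1],[[29,-14,-14],0,1],[[29,-14,-14],0,1],[[29,-14,-14],0,1],[[29,-14,-14],0,1],[[29,-14,-14],0,1],[[29,-14,-14],0,1],[[29,-14,-14],0,1],[[29,-14,-14],0,1],[[29,-14,-14],0,1],[[0,0,0],0,1],[[0,0,0],0,1]]'

```text
t: 1.3
eef_pos: [0.3955, -0.3096, 0.3329]
eef_rot: [-3.108, -0.456, 0.0]
ft_force: [0.7, -0.1, -1.7]
opening: 0.999
gripper_force: 0.0
```

```bash
cat >> h.py <<'E'
from scipy.spatial.transform import Rotation as Ro
def where():
    s=manip.state(); M=Ro.from_rotvec(s['eef_rot']).as_matrix()
    print('t',round(s['t'],2),'p',np.round(s['eef_pos'],4),'yaw',round(float(np.arctan2(M[1,0],M[0,0])),4),'zax',M[:,2].round(3),'F',np.round(s['ft_force'],1),'T',np.round(s['ft_torque'],2),'op',round(s['opening'],3),'g',s['gripper_force'])
    return s,M
def go(target,M=None):
    s=manip.state(); M=Ro.from_rotvec(s['eef_rot']).as_matrix()
    return (1000*M.T@(np.array(target)-s['eef_pos'])).round(1)
E
python3 - <<'E'
from h import *
where(); c=cam('wrist'); np.savez('pics/w1.npz',K=c[0],R=c[1],t=c[2]); snap('wrist','w1',s=1.42)
print(onz('scene',318/1.42,200/1.42,.05),onz('scene',208/1.42,303/1.42,.05))
print('lug',onz('scene',263+34,171+62.5,.004),'sidelugs',onz('side',260+19.5,188+221/4,.004),onz('side',260+45,188+194/4,.004))
print('wing',tri(ray('scene',296.5,196.75),ray('side',292.7,207)))
E
```

```text
t 1.3 p [ 0.3955 -0.3096  0.3329] yaw 0.2916 zax [-0. -0. -1.] F [ 0.7 -0.1 -1.7] T [-0.   -0.05  0.  ] op 0.999 g 0.0
[ 0.38619178 -0.31150722  0.05      ] [ 0.72634422 -0.31721104  0.05      ]
lug [0.51181931 0.05546249 0.004     ] sidelugs [0.51027586 0.05368073 0.004     ] [0.44071982 0.00304626 0.004     ]
wing (array([0.47772685, 0.02681046, 0.12467804]), [np.float64(0.00020851280221861188), np.float64(0.00020851280221855962)])
```

View pics/w1.png

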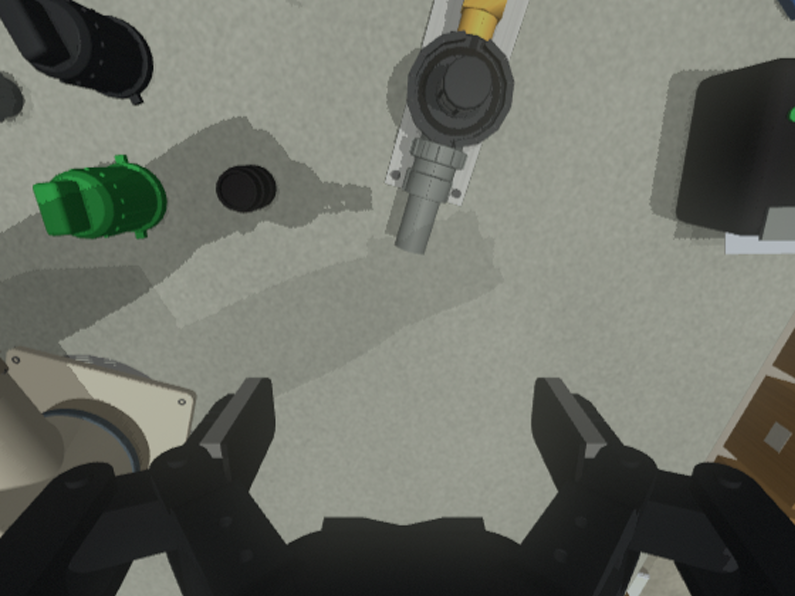

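The wrist view shows the collar as a circle centred near (460,88) and the screen top near (468,80). The pipe end is at (412,245), and the black bowl is at top left, around (90,50). Scene and side agree on the bowl: about (0.477,0.027), yaw about 0.63. Next I look at it from above.

Call:
drive_tool --increments '[[[13,-26,0],-0.034,1],[[13,-26,0],-0.034,1],[[13,-26,0],-0.034,1],[[13,-26,0],-0.034,1],[[13,-26,0],-0.034,1],[[13,-26,0],-0.034,1],[[13,-26,0],-0.034,1],[[13,-26,0],-0.034,1],[[13,-26,0],-0.034,1],[[13,-26,0],-0.034,1],[[0,0,0],0,1],[[0,0,0],0,1]]'

```text
t: 2.55
eef_pos: [0.4008, -0.0212, 0.3328]
eef_rot: [2.987, 0.973, -0.001]
ft_force: [-0.0, -0.9, -0.5]
opening: 1.001
gripper_force: 0.0
```

```bash
python3 - <<'E'
from h import *
where(); c=cam('wrist'); np.savez('pics/w2.npz',K=c[0],R=c[1],t=c[2]); snap('wrist','w2',s=1.42)
d=np.load('pics/w1.npz'); c1=(d['K'],d['R'],d['t'])
print('collar',onz('',460.5/1.42,88.5/1.42,.082,c1),'screen',onz('',468/1.42,81/1.42,.132,c1), c1[1][2])
print('wingproj',proj('wrist',[.477,.027,.125],c)*1.42)
E
```

```text
t 2.55 p [ 0.4008 -0.0212  0.3328] yaw 0.6297 zax [-0. -0. -1.] F [-0.  -0.9 -0.5] T [ 0.01 -0.02 -0.02] op 1.001 g 0.0
collar [ 0.53843613 -0.32005057  0.082     ] screen [ 0.5371177  -0.32010487  0.132     ] [-0.28878854 -0.0873335  -0.9534013 ]
wingproj [410.35949173 139.43169206]
```

View pics/w2.png

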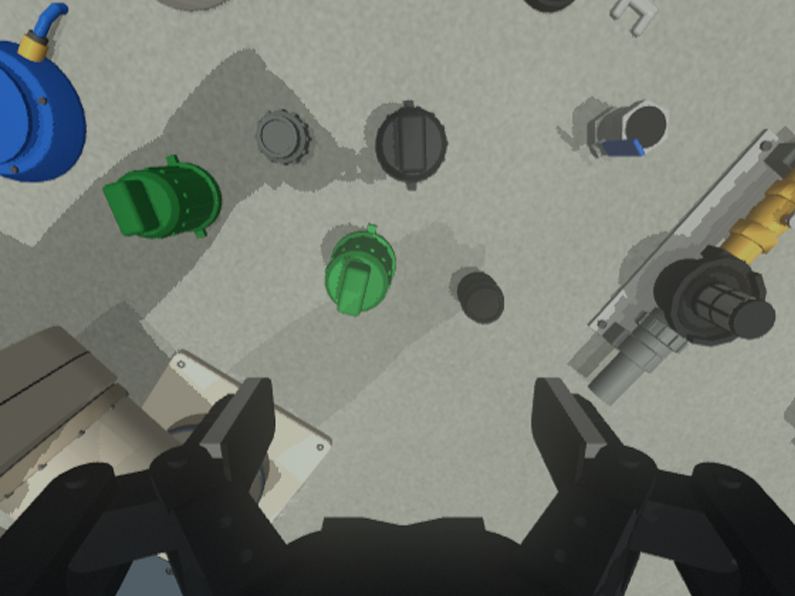

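The bowl is almost straight below at (411,141), with lugs at (409,102) and (412,187), so the yaw estimate is nearly right. The screen top is at (752,318). I enlarge the bowl, and the filter from both wrist views.

```bash
python3 - <<'E'
from h import *
def crop(f,x0,y0,w,h,s): 
    im=cv2.imread(f'pics/{f}_raw.png')[y0:y0+h,x0:x0+w]; return cv2.resize(im,None,fx=s,fy=s,interpolation=cv2.INTER_CUBIC)
# bowl 5x from (255,62): 66x80 ; filter w1 5x from (275,0) ; filter w2 4x
A=crop('w2',258,64,66,76,4); B=crop('w1',275,5,110,180,3)[:540]; C=crop('w2',405,85,140,205,3)[:540]
H=max(A.shape[0],B.shape[0],C.shape[0],); W=[cv2.copyMakeBorder(i,0,600-i.shape[0] if i.shape[0]<600 else 0,0,4,0)[:600] for i in (A,B,C)]
o=np.hstack(W)[:, :800]; print(o.shape,[i.shape for i in W]); cv2.imwrite('pics/e.png',o)
E
```

```text
(600, 800, 3) [(600, 268, 3), (600, 334, 3), (600, 424, 3)]
```

View pics/e.png

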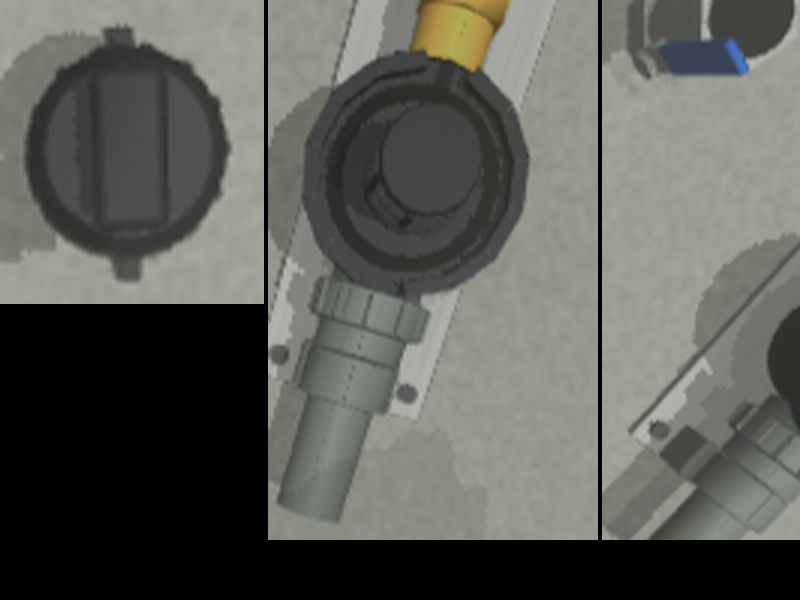

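```bash
python3 - <<'E'
from h import *
L=lambda n:(lambda d:(d['K'],d['R'],d['t']))(np.load(f'pics/{n}.npz'))
c1,c2=L('w1'),L('w2')
A=lambda x,y,z:onz('',258+(x+.5)/4-.5,64+(y+.5)/4-.5,z,c2)
def B(x,y,z): return onz('',275+(x-268+.5)/3-.5,5+(y+.5)/3-.5,z,c1)
ang=lambda p,q:round(float(np.arctan2(*(p-q)[1::-1])),4)
print('wing',A(132,146,.125),'lugs',A(118,28,.006),A(128,281,.006),(A(118,28,.006)+A(128,281,.006))/2,ang(A(118,28,.006),A(128,281,.006)))
print('edges',ang(A(97,70,.125),A(101,220,.125)),ang(A(164,70,.125),A(166,220,.125)),'len',np.linalg.norm(A(132,70,.125)-A(132,220,.125)),np.linalg.norm(A(98,146,.125)-A(166,146,.125)))
u=ray('',258+132.5/4-.5,64+146.5/4-.5,c2); 
print('tri',tri(u,ray('scene',296.5,196.75),ray('side',292.7,207)))
print('screen',B(432,157,.132),'collar',B(415.5,172,.082),B(415,177,.080))
print('size',np.linalg.norm(B(303,172,.082)-B(528,172,.082)))
print('notch',ang(B(452,72,.08),B(402,288,.08)),'mid',(B(452,72,.08)+B(402,288,.08))/2)
print('pipe',ang(B(342,401,.05),B(308.5,512,.05)),'plateL',ang(B(345,0,.004),B(275,365,.004)),'R',ang(B(555,0,.004),B(418,418,.004)),'brass-pipe',ang(B(463,0,.05),B(308.5,512,.05)))
# w2 screen top
print('scr tri',tri(ray('',275+164/3-.33,5+157/3-.33,c1),ray('',752/1.42,318/1.42,c2)), tri(ray('',275+164/3-.33,5+157/3-.33,c1),ray('',752/1.42,318/1.42,c2),ray('scene',155+(654-528)/4,128+90/4),ray('side',262+(660-528)/4,128+(376-296)/4)))
print('noz',tri(ray('scene',349+(400-264)/4,241+118/4),ray('side',225+(398-264)/4,260+(401-296)/4)))
where(); print(go([.477,.027,.25]))
E
```

```text
wing [0.47640974 0.02417793 0.125     ] lugs [0.51099186 0.05294839 0.006     ] [ 0.43917777 -0.00463254  0.006     ] [0.47508481 0.02415792 0.006     ] 0.6758
edges 0.6566 0.6584 len 0.041541247010745457 0.019935093909730417
tri (array([0.47709699, 0.02520874, 0.12333748]), [np.float64(0.0012087669728998017), np.float64(0.001187915256433948), np.float64(0.000868108385028949)])
screen [ 0.53708017 -0.3198316   0.132     ] collar [ 0.53862143 -0.3193718   0.082     ] [ 0.53705898 -0.31994459  0.08      ]
size 0.0944396866795757
notch 0.084 mid [ 0.53606846 -0.32529234  0.08      ]
pipe 0.0062 plateL 0.0897 R 0.0059 brass-pipe 0.0063
scr tri (array([ 0.53753765, -0.32014433,  0.1284149 ]), [np.float64(0.00017869773938780973), np.float64(0.00017869773938745807)]) (array([ 0.53596912, -0.31749328,  0.13464193]), [np.float64(0.002190955947639564), np.float64(0.0022407914522755146), np.float64(0.004133869354855476), np.float64(0.002818065560543558)])
noz (array([0.50773808, 0.31746608, 0.06729816]), [np.float64(0.00023395886262915616), np.float64(0.0002339588626292251)])
t 2.6 p [ 0.401  -0.0216  0.3327] yaw 0.6288 zax [-0.001 -0.    -1.   ] F [ 0.5 -0.8  0.8] T [-0.   -0.04  0.02] op 1.001 g 0.0
[90.1  5.4 82.7]
```

Call:
drive_tool --increments '[[[0,0,0],-0.037,1],[[22,2.6,15],0,1],[[22,2.6,25],0,1],[[22,2.6,30],0,1],[[21.8,2.6,30],0,1],[[0,0,23],0,1],[[0,0,10],0,1],[[0,0,0],0,1],[[0,0,0],0,1]]'

```text
t: 3.5
eef_pos: [0.4768, 0.0245, 0.201]
eef_rot: [2.969, 1.026, 0.001]
ft_force: [0.8, 0.9, -0.2]
opening: 1.0
gripper_force: 0.0
```

```bash
python3 - <<'E'
from h import *
where(); c=cam('wrist'); np.savez('pics/w3.npz',K=c[0],R=c[1],t=c[2]); snap('wrist','w3',crop=(180,120,400,420),s=2)
for z in(.125,.095): print(proj('',[.4765,.0245,z],c))
a=.666;d=np.array([np.cos(a),np.sin(a),0])
for k in(-.023,.023): print('wing end',(proj('',np.array([.4765,.0245,.125])+k*d,c)-[180,120])*2)
print(go([.4765,.0245,.099]))
E
```

```text
t 3.5 p [0.4768 0.0245 0.201 ] yaw 0.6654 zax [ 0.001 -0.    -1.   ] F [ 0.8  0.9 -0.2] T [ 0.04 -0.01  0.05] op 1.0 g 0.0
[283.87301591 204.46624231]
[283.7972795  195.39331248]
wing end [207.77292466 219.07205932]
wing end [207.71771509 116.13819599]
[ -0.6  -0.4 102.4]
```

View pics/w3.png

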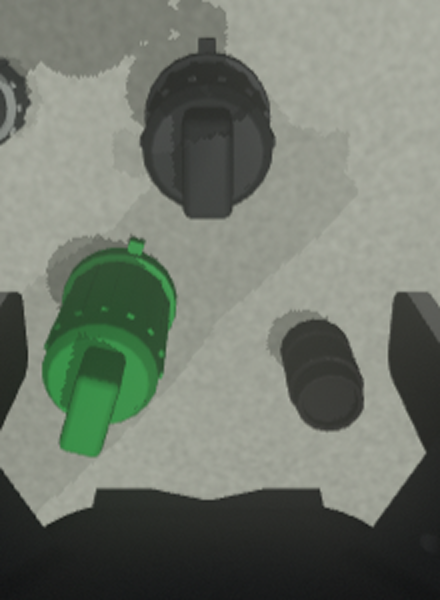

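The wing is centred at x=208 in the crop and spans rows about 110–217. The prediction was 207.8 and 116–219, so it is aligned. Next: descend and grip.

Call:
drive_tool --increments '[[[0,0,25],0,1],[[0,0,30],0,1],[[0,0,25],0,1],[[0,0,15],0,1],[[0,0,7],0,1],[[0,0,0],0,1],[[0,0,0],0,1]]' --newtons 60

```text
t: 4.25
eef_pos: [0.4772, 0.0251, 0.0993]
eef_rot: [2.968, 1.028, 0.003]
ft_force: [-0.3, 0.8, 0.4]
opening: 0.999
gripper_force: 0.0
```

Call:
drive_tool --increments '[[[0,0,0],0,-1],[[0,0,0],0,-1],[[0,0,0],0,-1],[[0,0,0],0,-1],[[0,0,0],0,-1],[[0,0,0],0,-1],[[0,0,0],0,-1],[[0,0,0],0,-1]]' --newtons 60

```text
t: 5.05
eef_pos: [0.4765, 0.0254, 0.0981]
eef_rot: [-2.969, -1.028, 0.0]
ft_force: [-0.1, 0.2, -0.5]
opening: -0.005
gripper_force: 0.0
```

```bash
python3 - <<'E'
from h import *
where()
E
```

```text
t 5.05 p [0.4765 0.0254 0.0981] yaw 0.6668 zax [-0.  0. -1.] F [-0.1  0.2 -0.5] T [ 0.06  0.   -0.04] op -0.005 g 0.0
```

It closed fully with no force, so the grasp missed. I look before doing anything else.

```bash
python3 - <<'E'
from h import *
snap('scene','m1',crop=(240,140,380,280)); snap('wrist','m2',s=0.75)
a=cv2.resize(cv2.imread('pics/m1.png'),(380,380)); b=cv2.imread('pics/m2.png'); 
snap('side','m3',crop=(220,160,370,270)); c=cv2.resize(cv2.imread('pics/m3.png'),(420,285))
o=np.zeros((600,800,3),np.uint8); o[:380,:380]=a; o[:b.shape[0],380:380+b.shape[1]]=b; o[315:600,380:800]=c; cv2.imwrite('pics/m.png',o)
where()
E
```

```text
t 5.2 p [0.4765 0.0253 0.0981] yaw 0.6668 zax [-0.  0. -1.] F [-0.5  0.5  0.5] T [ 0.03 -0.01 -0.03] op 0.002 g 0.0
```

View pics/m.png

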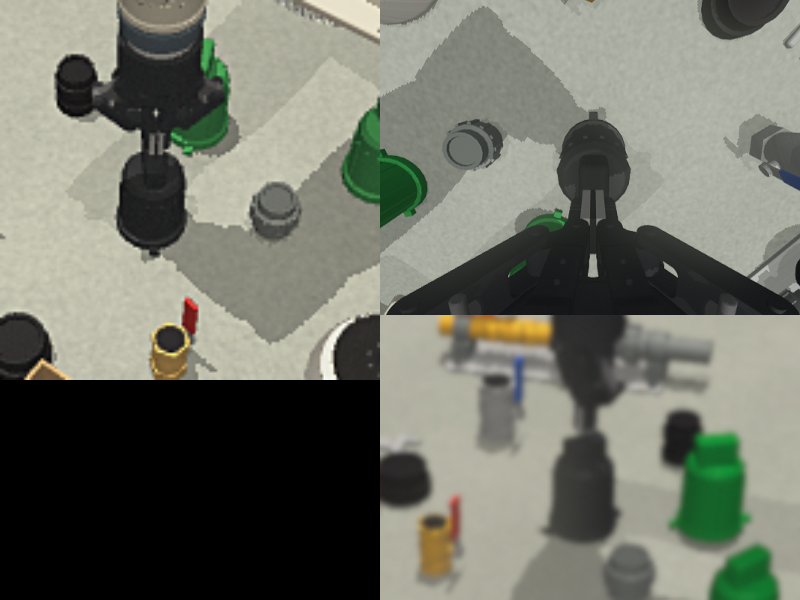

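The fingers are shut, and in all three views they end at or just above the wing, with the bowl undisturbed. I check where the reported TCP projects in each view against the tips I see.

```bash
python3 - <<'E'
from h import *
s,M=where(); p=s['eef_pos']
for k in(0,.02,.04,.06):
    X=p-k*M[:,2]
    print(k,'scene',((proj('scene',X)-[240,140])*380/140).round(0),'wrist',(proj('wrist',X)*.75+[380,0]).round(0),'side',((proj('side',X)-[220,160])*[420/150,285/110]+[380,315]).round(0))
a=cv2.imread('pics/m1_raw.png')[165:245,270:325]; b=cv2.imread('pics/m2_raw.png')[120:270,235:345]; c=cv2.imread('pics/m3_raw.png')[165:245,265:320]
o=[cv2.resize(i,(int(i.shape[1]*560/i.shape[0]*.65),int(560*.65)),interpolation=cv2.INTER_CUBIC) for i in(a,b,c)]
print([i.shape for i in o]); cv2.imwrite('pics/m4.png',np.hstack(o))
E
```

```text
t 5.2 p [0.4765 0.0253 0.0981] yaw 0.6668 zax [-0.  0. -1.] F [-0.5  0.5  0.5] T [ 0.03 -0.01 -0.03] op 0.002 g 0.0
0 scene [152. 167.] wrist [593. 179.] side [584. 455.]
0.02 scene [153. 156.] wrist [593. 190.] side [585. 441.]
0.04 scene [153. 145.] wrist [594. 203.] side [585. 427.]
0.06 scene [154. 133.] wrist [594. 219.] side [586. 412.]
[(364, 250, 3), (364, 266, 3), (364, 250, 3)]
```

View pics/m4.png

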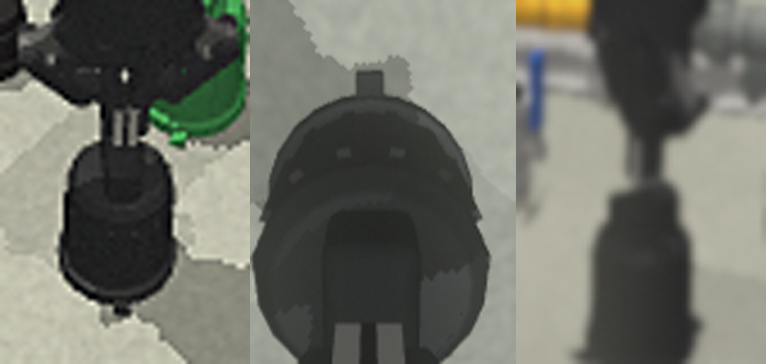

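In all three views the shut tips end at the centre of the wing's top face, 20–30 mm above where the reported TCP projects. The open tips in the earlier wrist pictures show the same offset. So the fingers closed just above the wing. I open, go 18 mm lower and close again; the opening and force will tell whether it holds.

Call:
drive_tool --increments '[[[0,0,0],0,1],[[0,0,0],0,1],[[0,0,0],0,1],[[0,0,0],0,1],[[0,0,0],0,1],[[0,0,0],0,1],[[0,0,0],0,1],[[0,0,5],0,1],[[0,0,5],0,1],[[0,0,5],0,1],[[0,0,3],0,1],[[0,0,0],0,1]]' --newtons 60

```text
t: 6.4
eef_pos: [0.4762, 0.0254, 0.0795]
eef_rot: [-2.968, -1.028, 0.002]
ft_force: [0.1, -0.6, 0.3]
opening: 0.997
gripper_force: 0.0
```

Call:
drive_tool --increments '[[[0,0,0],0,-1],[[0,0,0],0,-1],[[0,0,0],0,-1],[[0,0,0],0,-1],[[0,0,0],0,-1],[[0,0,0],0,-1],[[0,0,0],0,-1],[[0,0,0],0,-1]]' --newtons 60

```text
t: 7.2
eef_pos: [0.4768, 0.0252, 0.0804]
eef_rot: [2.968, 1.028, 0.001]
ft_force: [1.0, -1.3, 5.1]
opening: 0.233
gripper_force: 59.3
```

```bash
python3 - <<'E'
from h import *
where()
c=cam('wrist'); np.savez('pics/g1.npz',K=c[0],R=c[1],t=c[2]); snap('wrist','g1')
E
```

```text
t 7.2 p [0.4768 0.0252 0.0804] yaw 0.6668 zax [ 0.001 -0.    -1.   ] F [ 1.  -1.3  5.1] T [-0.05  0.08 -0.03] op 0.233 g 59.33950424194336
```

Gripped: opening 0.233 (about 20 mm) at 59 N, with TCP z 0.080 for rim 0. Next: lift, check, and move toward the pad.

Call:
drive_tool --increments '[[[0,0,-10],0,-1],[[0,0,-25],0,-1],[[0,0,-35],0,-1],[[0,0,-40],0,-1],[[0,0,-35],0,-1],[[0,0,-20],0,-1],[[0,0,-5],0,-1],[[0,0,0],0,-1],[[0,0,0],0,-1]]' --newtons 60

```text
t: 8.15
eef_pos: [0.4759, 0.0254, 0.2488]
eef_rot: [-2.968, -1.028, 0.003]
ft_force: [-0.4, -0.4, -1.8]
opening: 0.23
gripper_force: 59.0
```

Call:
drive_tool --increments '[[[6,-11,0],0,-1],[[12,-22,0],0,-1],[[12,-22,0],0,-1],[[12,-22,0],0,-1],[[12,-22,0],0,-1],[[12,-22,0],0,-1],[[12,-22,0],0,-1],[[6,-11,0],0,-1],[[0,0,0],0,-1],[[0,0,0],0,-1]]'

```text
t: 9.15
eef_pos: [0.447, 0.1982, 0.2496]
eef_rot: [2.968, 1.029, -0.002]
ft_force: [0.8, -0.6, -1.6]
opening: 0.231
gripper_force: 59.0
```

```bash
python3 - <<'E'
from h import *
where(); c=cam('wrist'); np.savez('pics/p1.npz',K=c[0],R=c[1],t=c[2]); snap('wrist','p1')
im=cv2.imread('pics/p1_raw.png'); q=proj('',[.508,.317,.068],c); print('pred',q)
x,y=q.astype(int); 
h=cv2.cvtColor(im,cv2.COLOR_BGR2HSV); m=((h[...,0]>12)&(h[...,0]<35)&(h[...,1]>110)&(h[...,2]>90)).astype(np.uint8)
n,l,s,ce=cv2.connectedComponentsWithStats(m)
for i in range(1,n):
    if s[i,4]>15: print(s[i],ce[i].round(1),onz('',*ce[i],.066,c).round(4))
E
```

```text
t 9.15 p [0.447  0.1982 0.2496] yaw 0.6676 zax [-0.001 -0.001 -1.   ] F [ 0.8 -0.6 -1.6] T [ 0.02 -0.01 -0.01] op 0.231 g 58.98193359375
pred [231.59065354  65.81301049]
[257   0  22  22 310] [267.7  10.2] [0.573  0.3186 0.066 ]
[ 481    0   79   72 3160] [532.1  26.2] [0.7303 0.0959 0.066 ]
[477   8  55  59 593] [501.6  38.4] [0.7035 0.1117 0.066 ]
[227  61  12  13 130] [232.5  67.1] [0.5076 0.3159 0.066 ]
[532  66  11  11  16] [535.8  70.4] [0.706  0.0588 0.066 ]
[404  80  30  14  81] [417.5  85.9] [0.6166 0.1473 0.066 ]
[390  84  15  23  65] [394.8  94. ] [0.5955 0.1608 0.066 ]
[405  94   3  12  21] [405.5  99.9] [0.5984 0.1473 0.066 ]
[427  95   8  14  24] [432.2 101.9] [0.6151 0.1227 0.066 ]
[108 145  21  19 230] [116.7 155.7] [0.3478 0.3667 0.066 ]
[ 66 202  14  10  96] [ 72.4 206.4] [0.26   0.3787 0.066 ]
```

The nozzle is seen in the wrist view at (232.5,67.1), giving (0.5076,0.316), which agrees with the scene and side value within 1.5 mm. Next: go over the pad and down.

Call:
drive_tool --increments '[[[10,-5,0],0,-1],[[20,-9,0],0,-1],[[25,-11,0],0,-1],[[25,-11,0],0,-1],[[25,-11,0],0,-1],[[15.5,-8,0],0,-1],[[0,0,0],0,-1],[[0,0,0],0,-1]]'

```text
t: 10.0
eef_pos: [0.5082, 0.3159, 0.2495]
eef_rot: [2.968, 1.028, -0.002]
ft_force: [0.1, -0.1, -0.9]
opening: 0.235
gripper_force: 59.0
```

Call:
drive_tool --increments '[[[0,0,10],0,-1],[[0,0,25],0,-1],[[0,0,25],0,-1],[[0,0,20],0,-1],[[0,0,12],0,-1],[[0,0,8],0,-1],[[0,0,4],0,-1],[[0,0,0],0,-1],[[0,0,0],0,-1]]'

```text
t: 10.9
eef_pos: [0.5083, 0.3162, 0.1468]
eef_rot: [-2.969, -1.028, -0.002]
ft_force: [0.1, -0.8, -0.5]
opening: 0.23
gripper_force: 59.0
```

```bash
python3 - <<'E'
from h import *
where(); print(go([.5076,.316,.129]))
E
```

```text
t 10.9 p [0.5083 0.3162 0.1468] yaw 0.6668 zax [ 0.001  0.    -1.   ] F [ 0.1 -0.8 -0.5] T [ 0.    0.01 -0.  ] op 0.23 g 58.95375430583954
[-0.7 -0.3 17.8]
```

Call:
drive_tool --increments '[[[0,0,3],0,-1],[[0,0,3],0,-1],[[0,0,2],0,-1],[[0,0,2],0,-1],[[0,0,2],0,-1],[[0,0,0],0,-1],[[0,0,0],0,-1]]'

```text
t: 11.6
eef_pos: [0.5082, 0.3161, 0.1344]
eef_rot: [2.969, 1.028, 0.001]
ft_force: [-0.6, -1.3, 3.8]
opening: 0.235
gripper_force: 59.6
```

Call:
drive_tool --increments '[[[0,0,1],0,-1],[[0,0,1],0,-1],[[0,0,1],0,-1],[[0,0,1],0,-1],[[0,0,0],0,-1],[[0,0,0],0,-1]]'

```text
t: 12.2
eef_pos: [0.5083, 0.3161, 0.1305]
eef_rot: [2.969, 1.028, 0.002]
ft_force: [0.7, -1.9, 6.9]
opening: 0.236
gripper_force: 59.9
```

Call:
drive_tool --increments '[[[0,0,1],0,-1],[[0,0,1],0,-1],[[0,0,0],0,-1],[[0,0,0],0,-1]]'

```text
t: 12.6
eef_pos: [0.5086, 0.3161, 0.1293]
eef_rot: [2.969, 1.028, 0.003]
ft_force: [-1.0, -2.0, 12.0]
opening: 0.234
gripper_force: 60.5
```

Call:
drive_tool --increments '[[[0,0,1],0,-1],[[0,0,0],0,-1],[[0,0,0],0,-1]]'

```text
t: 12.9
eef_pos: [0.5088, 0.3162, 0.1293]
eef_rot: [2.969, 1.028, 0.006]
ft_force: [-2.1, -3.9, 18.6]
opening: 0.233
gripper_force: 61.3
```

The stop is felt: the force jumps to 18.6 N with no further travel. Hold for a good second, then lift.

Call:
drive_tool --increments '[[[0,0,0.3],0,-1],[[0,0,0],0,-1],[[0,0,0],0,-1],[[0,0,0],0,-1],[[0,0,0],0,-1],[[0,0,0],0,-1],[[0,0,0],0,-1],[[0,0,0],0,-1],[[0,0,0],0,-1],[[0,0,0],0,-1],[[0,0,0],0,-1],[[0,0,0],0,-1]]'

```text
t: 14.1
eef_pos: [0.5088, 0.3162, 0.1292]
eef_rot: [2.969, 1.028, 0.006]
ft_force: [-1.8, -3.7, 20.7]
opening: 0.23
gripper_force: 61.5
```

Call:
drive_tool --increments '[[[0,0,0],0,-1],[[0,0,0],0,-1],[[0,0,0],0,-1],[[0,0,0],0,-1],[[0,0,-3],0,-1],[[0,0,-7],0,-1],[[0,0,-15],0,-1],[[0,0,-30],0,-1],[[0,0,-35],0,-1],[[0,0,-30],0,-1],[[0,0,-15],0,-1],[[0,0,0],0,-1]]'

```text
t: 15.3
eef_pos: [0.5085, 0.3164, 0.2633]
eef_rot: [-2.968, -1.028, -0.004]
ft_force: [0.1, -0.7, -0.9]
opening: 0.233
gripper_force: 59.0
```

```bash
python3 - <<'E'
from h import *
where()
E
```

```text
t 15.3 p [0.5085 0.3164 0.2633] yaw 0.6669 zax [ 0.002  0.001 -1.   ] F [ 0.1 -0.7 -0.9] T [-0.   -0.02  0.03] op 0.233 g 59.02409613132477
```

Call:
drive_tool --increments '[[[-6,12,0],0.06,-1],[[-12,24,0],0.06,-1],[[-13,26,0],0.06,-1],[[-13,26,0],0.06,-1],[[-13,26,0],0.06,-1],[[-13,26,0],0.06,-1],[[-13,26,0],0.06,-1],[[-13,26,0],0.06,-1],[[-13,26,0],0.06,-1],[[-13,26,0],0.06,-1],[[-13,26,0],0.061,-1]]'

```text
t: 16.4
eef_pos: [0.4731, 0.0201, 0.2599]
eef_rot: [-3.141, -0.005, 0.004]
ft_force: [-0.3, 0.3, -0.3]
opening: 0.232
gripper_force: 59.0
```

Call:
drive_tool --increments '[[[-4,27,0],0,-1],[[-4,27,0],0,-1],[[-4,27,0],0,-1],[[-4,27,0],0,-1],[[-4,27,0],0,-1],[[-4,27,0],0,-1],[[-4,27,0],0,-1],[[-4,27,0],0,-1],[[-4,27,0],0,-1],[[-2,14,0],0,-1],[[0,0,0],0,-1],[[0,0,0],0,-1]]'

```text
t: 17.6
eef_pos: [0.4374, -0.2356, 0.261]
eef_rot: [-3.14, -0.008, 0.002]
ft_force: [-0.0, 0.1, -1.3]
opening: 0.234
gripper_force: 59.0
```

```bash
python3 - <<'E'
from h import *
where(); c=cam('wrist'); np.savez('pics/f1.npz',K=c[0],R=c[1],t=c[2]); snap('wrist','f1')
for X in([.537,-.32,.132],[.538,-.32,.082],[.377,-.32,.05]): print(proj('',X,c))
E
```

```text
t 17.6 p [ 0.4374 -0.2356  0.261 ] yaw 0.0053 zax [-0.001  0.001 -1.   ] F [-0.   0.1 -1.3] T [ 0.02 -0.02  0.02] op 0.234 g 59.00456249713898
[376.05757376  84.24454693]
[363.0550839   86.87236603]
[347.30182596 218.68677899]
```

```bash
python3 - <<'E'
from h import *
d=np.load('pics/f1.npz'); c=(d['K'],d['R'],d['t']); im=cv2.imread('pics/f1_raw.png')
im2=np.clip(im.astype(float)*1.6,0,255).astype(np.uint8)
f=lambda x,y,w,h:cv2.resize(im2[y:y+h,x:x+w],None,fx=3,fy=3,interpolation=cv2.INTER_CUBIC)
cv2.imwrite('pics/f1v.png',np.hstack([f(310,0,110,195),f(210,135,150,195)]))
p=np.array([.4374,-.2356,.261]);
for z in(.08,.074): print('lug tip pred',[((proj('',p+[k*.046,k*.046*.005,-z],c)-[210,135])*3+[331,1]).round(1) for k in(1,-1)])
print('rim sides',[((proj('',p+[0,k*.038,-.08],c)-[210,135])*3+[331,1]).round(1) for k in(1,-1)])
E
```

```text
lug tip pred [array([552.8,  42.7]), array([552.7, 348.6])]
lug tip pred [array([552.9,  45.4]), array([552.7, 357.2])]
rim sides [array([421.5, 202.8]), array([684. , 204.1])]
```

View pics/f1v.png

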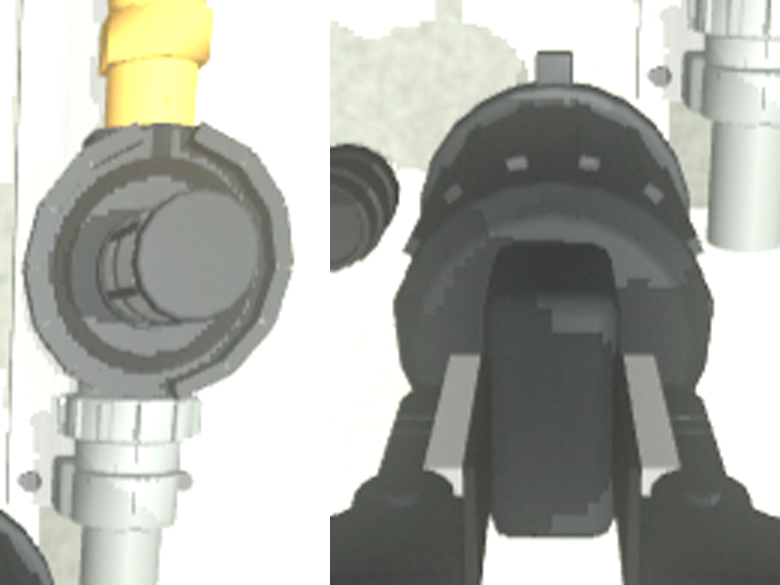

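The filter crop shows the screen top centred at (200,256), the collar centred at (158,259) and the notches at (165,135) and (172,390). In the hand crop the bowl's front lug tip is at (554,52) against a predicted (553,44), so the bowl sits about 2 mm behind the TCP along x and is upright. Now the final numbers.

```bash
python3 - <<'E'
from h import *
d=np.load('pics/f1.npz'); c=(d['K'],d['R'],d['t'])
F=lambda x,y,z:onz('',310+(x+.5)/3-.5,(y+.5)/3-.5,z,c).round(4)
H=lambda x,y,z:onz('',210+(x-330+.5)/3-.5,135+(y+.5)/3-.5,z,c).round(4)
ang=lambda p,q:round(float(np.arctan2(*(p-q)[1::-1])),4)
print('screen',F(200,256,.132),'collar',F(158.5,259,.082),'notch',F(165,135,.082),F(172,390,.082),ang(F(165,135,.082),F(172,390,.082)))
for z in(.03,.045,.06):print('pipe',z,F(152,100,z),F(120,560,z),ang(F(152,100,z),F(120,560,z)))
print('plate holes',F(30,481,.004),F(184,481,.004))
r=.181
print('lug',H(554,52,r+.004),'flange',(H(410,245,r+.012)+H(700,245,r+.012))/2,'wing top far/near',H(553,290,r+.125),H(551,535,r+.125))
E
```

```text
screen [ 0.5364 -0.3203  0.132 ] collar [ 0.5389 -0.3193  0.082 ] notch [ 0.5787 -0.3183  0.082 ] [ 0.4935 -0.328   0.082 ] 0.1134
pipe 0.03 [ 0.6003 -0.3243  0.03  ] [ 0.4162 -0.3244  0.03  ] 0.0005
pipe 0.045 [ 0.5972 -0.321   0.045 ] [ 0.4198 -0.3212  0.045 ] 0.0011
pipe 0.06 [ 0.594  -0.3178  0.06  ] [ 0.4233 -0.3179  0.06  ] 0.0006
plate holes [ 0.4475 -0.2856  0.004 ] [ 0.4479 -0.3573  0.004 ]
lug [ 0.4814 -0.2357  0.185 ] flange [ 0.4288 -0.2363  0.193 ] wing top far/near [ 0.4601 -0.2354  0.306 ] [ 0.4155 -0.2353  0.306 ]
```

Call:
drive_tool --increments '[[[6,5,0],0.005,-1],[[15,13,0],0,-1],[[20,16,0],0,-1],[[20,16,0],0,-1],[[20,16,0],0,-1],[[14,12,0],0,-1],[[6,6,0],0,-1],[[0,0,0],0,-1],[[0,0,0],0,-1],[[0,0,0],0,-1]]'

```text
t: 18.65
eef_pos: [0.5383, -0.3194, 0.2623]
eef_rot: [3.141, 0.002, 0.001]
ft_force: [-0.0, 0.7, -1.7]
opening: 0.232
gripper_force: 59.0
```

```bash
python3 - <<'E'
from h import *
where(); print(go([.5385,-.3198,.177])); snap('scene','z1'); snap('side','z2')
E
```

```text
t 18.65 p [ 0.5383 -0.3194  0.2623] yaw 0.0011 zax [ 0. -0. -1.] F [-0.   0.7 -1.7] T [ 0.03  0.   -0.05] op 0.232 g 59.017581939697266
[ 0.2  0.4 85.3]
```

Position, yaw and height all check, with about 49 mm of rim clearance above the screen. Next: descend gently.

Call:
drive_tool --increments '[[[0,0,5],0,-1],[[0,0,10],0,-1],[[0,0,12],0,-1],[[0,0,12],0,-1],[[0,0,12],0,-1],[[0,0,10],0,-1],[[0,0,0],0,-1]]'

```text
t: 19.45
eef_pos: [0.5381, -0.3196, 0.1989]
eef_rot: [-3.14, -0.001, 0.003]
ft_force: [0.1, -0.2, -1.1]
opening: 0.231
gripper_force: 59.0
```

Call:
drive_tool --increments '[[[0,0,6],0,-1],[[0,0,6],0,-1],[[0,0,5],0,-1],[[0,0,4],0,-1],[[0,0,2.5],0,-1],[[0,0,0],0,-1],[[0,0,0],0,-1],[[0,0,0],0,-1],[[0,0,0],0,-1],[[0,0,0],0,-1]]'

```text
t: 20.45
eef_pos: [0.5388, -0.3201, 0.1774]
eef_rot: [3.141, 0.001, 0.0]
ft_force: [0.1, 0.2, -0.7]
opening: 0.232
gripper_force: 59.0
```

```bash
python3 - <<'E'
from h import *
s,_=where(); print(np.abs(s['joint_vel']).max())
# tool-mounted check: bowl rim bottom rows and collar in scene/side, numeric prediction
im=cv2.cvtColor(np.asarray(imaging.snapshot('wrist')),cv2.COLOR_RGB2BGR); c=cam('wrist')
# find front lug edge and collar notch profile along image column of bowl axis
u=[proj('',[s['eef_pos'][0]-.001+.046,-.32,.097],c),proj('',[.5375+.047,-.32,.082],c),proj('',[.5375+.0405,-.32,.082],c)]
print(np.round(u,1)); x,y=np.round(u[0]).astype(int); g=cv2.cvtColor(im,cv2.COLOR_BGR2GRAY)
print(y-14); print(g[y-14:y+16:2,x-22:x+23:2])
E
```

```text
t 20.45 p [ 0.5388 -0.3201  0.1774] yaw 0.0008 zax [ 0. -0. -1.] F [ 0.1  0.2 -0.7] T [0.01 0.06 0.04] op 0.232 g 59.02396559715271
0.0018069087672426469
[[283.7 150.1]
 [283.7 147.2]
 [283.7 154.7]]
136
[[155 155 131 137 155 167 178 180 184 186 192 195 195 193 187 184 180 173
  161 153 195 199 195]
 [154 154 130 136 154 167 178 180 183 186 192 196 195 193 186 184 180 173
  160 153 194 198 195]
 [154 154 128 135 154 167 177 180 183 186 192 195 195 193 186 183 180 172
  160 150 181 185 195]
 [115 114  89 135 154 167 178 180 183 186 192 195 195 193 186 183 180 173
  160 112 109 138 166]
 [ 60  60  63 118 137 153 169 172 175 186 192 186 185 178 172 167 164 124
  113  71  67  68  69]
 [ 72  70  69  68  70  70  68  67  67  67  66  67  69  70  72  73  76  76
   78  79  79  80  80]
 [ 70  66  65  64  63  66  67  67  71  67  71  74  76  79  75  71  68  68
   73  76  79  79  79]
 [ 64  63  64  78  91  64  76  76  77  67  69  73  73  86  71  76  71  93
   84  71  73  76  78]
 [ 64  78  90  90  91  65  74  76  73  65  65  67  65  65  66  70  73  94
   95  95  90  74  73]
 [ 89  89  90  89  90  90  68  74  67  88  90  92  94  95  76  67  93  94
   94  95  95  95  89]
 [ 89  88  88  89  89  85  73  74  66  88  90  91  92  94  74  74  90  91
   94  94  94  95  95]
 [ 88  87  88  84  73  72  72  73  63  86  88  90  91  91  72  83  92  81
   89  92  94  94  94]
 [ 87  82  72  72  69  64  60  56  56  86  87  88  88  89  71  64  72  77
   84  92  89  93  91]
 [ 71  71  68  58  56  55  55  56  54  81  79  79  80  82  67  58  58  62
   63  77  84  92  87]
 [ 68  56  54  55  55  55  56  59  64  66  73  77  72  71  64  64  60  58
   58  62  64  78  84]]
```

The lug lies in the middle of the notch sideways, within about 1 mm. One more check of the fore-aft centring from this wrist view.

```bash
python3 - <<'E'
from h import *
g=cv2.cvtColor(np.asarray(imaging.snapshot('wrist')),cv2.COLOR_RGB2GRAY); c=cam('wrist'); s,_=where(); x0=s['eef_pos'][0]
print('rows from 142'); print('lug col',g[142:170,282:286].mean(1).round().astype(int)); print('collar L',g[142:170,264:269].mean(1).round().astype(int)); print('collar R',g[142:170,300:305].mean(1).round().astype(int))
print('lug rows top/bot edge',[proj('',[x0+.046,-.32,z],c)[1].round(1) for z in(.097,.105)],'per mm',proj('',[x0+.045,-.32,.105],c)[1].round(1))
for uu in(266,302):
    o=onz('',uu,150,.082,c); y=o[1]+.32
    print('collar outer/inner row',[proj('',[.5375+np.sqrt(r*r-y*y),o[1],.082],c).round(1) for r in(.047,.0405)])
E
```

```text
t 20.55 p [ 0.5387 -0.3201  0.1774] yaw 0.0008 zax [ 0. -0. -1.] F [-0.  -0.4 -1.1] T [ 0.05 -0.01 -0.02] op 0.233 g 59.02396023273468
rows from 142
lug col [194 194 189 158  67  74  74  72  71  68  66  81  92  91  90  90  90  89
  88  87  79  63  75  88  91  83  68  63]
collar L [112  87  78  64  70  66  65  64  68  79  87  90  89  89  89  88  87  80
  75  70  67  61  55  54  54  57  62  68]
collar R [120  71  68  72  79  79  78  77  74  78  87  94  95  94  94  93  93  92
  90  90  83  76  68  61  61  67  79  88]
lug rows top/bot edge [np.float64(149.0), np.float64(150.1)] per mm 151.4
collar outer/inner row [array([266. , 150.2]), array([266.1, 158.2])]
collar outer/inner row [array([302. , 150.4]), array([301.8, 158.5])]
```

The fore-aft check gives x=0.5365 for both the bowl axis and the collar centre, so the bowl is centred, with the rim about 15 mm above the collar. It is still and touches nothing. Handing in.

```bash
python3 -c "
from h import *
print(manip.job_done())"
```

```text
the job is handed in; nothing more can be done
None
```

The job is handed in after about 21 s, with the bowl pressed on the pad to its stop for over a second and now held still, upright and centred, its rim about 15 mm above the collar and its lugs over the notches; the first grip closed just above the wing without touching the bowl, and the second, 18 mm lower, held.

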